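# Tap a bearing cup home square

### The arm

A 7-joint arm with a two-finger parallel gripper is mounted at the origin on the work surface; the furniture and walls round the work are solid. World frame = base frame: x ahead of the robot, y to its left, z up, the work surface at z = 0. Lengths are in m, angles in degrees, forces in N, time in s.
With the tool pointing down it reaches from about 0.35 to 0.775 m from the base axis. Payload 3.1 kg.
Tool frame: the origin (TCP) lies on the centre line of the jaws, within the pads' length; the fingertips stand 17 mm ahead of it and the grasp point (between the pads) lies 2 mm behind it (robot.tip_reach is the distance from the TCP to the fingertips, in m); z points along the fingers, y is the line along which they close (so a half turn about z gives the same grasp; the last joint's range is limited). The gripper opens to 85 mm and grips with 20 to 120 N. Pads are 22 mm wide; open, the fingers measure 114 mm over their backs; the gripper's body (76 mm by 85 mm) begins 54 mm behind the grasp point. The pads swing forward as they close: fully open they stand 13 mm farther back than shut.
Start: joints at [66.881, 17.813, 0.802, 86.603, -0.252, 75.585, -1.558], TCP at [0.195, -0.514, 0.248] pointing down, gripper open.
Joint ranges: [-154.91, 154.91], [-16.99, 109.72], [-72.82, 74.43], [7.12, 147.25], [-82.49, 262.49], [11.32, 116.49], [-174.64, 174.64]. Speed limits (degrees/s): [159.86, 159.86, 180, 180, 180, 180, 180].

### API

Orientations are given as [roll, pitch, yaw] about the fixed x, y, z axes, in that order (R = Rz(yaw) Ry(pitch) Rx(roll)).
In Python, from station import robot, fingers, vision, workorder, recognise gives the robot as it stands. Calls block until the motion is done:
- robot.move_to(position, orientation): joint-space move of the TCP to a pose.
- robot.line_to(position, orientation=None, velocity=0.15, f_stop=None): straight line of the TCP; orientation=None keeps the orientation; velocity is the mean speed in m/s. With f_stop (N) it stops when the force on the tool has changed by that much, and returns True; else False.
- robot.move_j(angles): joint-space move.
- fingers.gripper_to(opening, force=None): opening from 0.0 (shut) to 1.0 (fully open); force is the grip in N (None keeps the last); returns when the fingers have stopped.
- robot.pause(seconds).
- robot.inverse_kinematics(position, orientation): joint angles nearest the present ones, or None.
- vision.grab_frame(name): name is "scene" or "side" or "wrist"; returns the picture (480x640x3 uint8, red, green, blue); there is no depth.
- vision.calibration(name): a dict with "mtx" (3x3 intrinsics, pixels), "extrinsics" (4x4, takes a point from world to camera coordinates); the wrist camera has in their place "T_tool_cam" (4x4, takes a point from camera to tool coordinates, whose origin is the TCP and whose axes are the flange's). Camera axes: x right, y up, looking along -z (the intrinsics and any distortion apply to the point x, -y, -z); pixel columns grow to the right and rows downward; lengths in m; the calibration is good to about 2 mm. A picture is of the moment at which its call begins: read the wrist's pose just before it. calibration takes no time and is no camera call.
A pose or a line that the arm cannot do raises robot.PlanningError and nothing moves.
- workorder.close_job(): hands the job in; it is judged then, once.
Trained networks look in the newest picture that a camera, given by its name, has taken for a name from the list of things; names that differ only in an ending like _2 or _b are one class to them, and where a whole thing is asked for, a point or a joint stands for the part that bears it (a point fixed in the world has none). Each returns a list of dicts, best first, with "p" (0 to 1); they miss things now and then, are a little off and sometimes report something else, mostly with a low value. They report only what shows in the picture. A call takes as long as a camera call. They do not tell look-alikes from the thing itself.
- recognise(label, camera): "rect" ([centre column, centre row, width, height] in pixels, round what is visible of it).
Readings, each from a call of its own:
- robot.current_time_s(): time.
- robot.current_joint_positions(): joint angles.
- robot.current_dq(): joint speeds.
- robot.current_joint_torque(): joint torques, N m.
- robot.current_tool_pos(): TCP position.
- robot.current_eef_rot(): TCP orientation.
- robot.current_contact_force(): force on the tool from outside, world axes, zero at the start.
- robot.current_torque(): the same for the moment, N m.
- robot.current_finger_gap(): opening from 0.0 (shut) to 1.0 (fully open).
- robot.current_gripper_force(): force on a finger pad.
Only numpy, scipy, OpenCV 4.12 (cv2) and the standard library are available. Lean on these libraries where they do the work, as an engineer would, in place of code of your own. Each camera call takes 0.05 s, during which the arm holds its last target. There are 200 camera calls.

### The job

Take the aluminium drift out of the wooden tool block and, with its tip, tap the started bearing cup fully home in the sloping housing, until its flange lies flush all round on the housing's face. Work along the bore a little at a time from side to side round the rim, high side first, so that the cup never cocks badly and jams, and do not press on it with the gripper itself. Then stand the drift upright in its hole in the block, right to the bottom, and let go; leave the two bottles and the drinks can where they are.

Things in the scene. Friction and masses are not known exactly. Their poses are not given: they have to be found in the camera images.
- bore_mouth (a point): centre of the bore in the round face (91 mm across, 92 mm over the bench) of a cast housing with a square 104 mm flange, bolted to a dark inclined steel stand (base 150 x 136 mm, fixed). The bore leans 25 degrees from vertical, looking up and to the near side. z axis: along the bore, out of it; y axis: level; x axis: up the slope of the face
- bearing_cup: steel bearing cup started in the bore: ring with a 44 mm hole, an insert 60 mm across, 20 mm long, that goes into the bore, and a flange 72 mm across, 6 mm thick, that stays outside. Origin: centre of the flange's underside, at the start 10 to 13.5 mm out from the face, cocked by up to 0.04 rad; fully home this origin lies on bore_mouth. Axes as bore_mouth's when square
- cup_top (a point): centre of the cup's flat top (6 mm above the cup's origin), to be tapped on its rim 22 to 36 mm from the axis. Press fit: 9 to 15 N on a side that stands off push it down while the opposite side stays or follows a third as far; 20 N on all sides at once would push it square. It stays where it is left and stops at home. Cocked by more than 0.10 rad (6 degrees) it jams: job spoilt
- drift_mid (a point): half-way point of the aluminium drift (loose, 160 mm long, 0.18 kg), which starts upright in the tool block; z axis from tip to head. Flat round tip, 16 mm across, 80 mm below; round shank 22 mm across; hand stop collar, 33 mm across, from 4 to 12 mm above this point; hexagonal grip, 20 mm across flats (one pair of flats faces this frame's +-y), from 12 to 72 mm above; end cap to 80 mm above
- drift_hole (a point): centre of the drift's hole at the top of the wooden tool block (fixed, 52 x 122 mm, 55 mm high). The hole is 24 mm across and 47 mm deep: the standing drift's half-way point is 33 mm above here. z axis up; 47 and 78 mm along this frame's -y axis two thin steel punches stand in the block, 36 and 30 mm over its top
- oil_bottle: small clear bottle with a yellow nozzle, 51 mm across, 144 mm high, loose bystander; origin under its centre
- cleaner_bottle: white bottle with a red nozzle, 63 mm across, 169 mm high, loose bystander; origin under its centre
- tea_can: brown drinks can, 53 mm across, 134 mm high, loose bystander; origin under its centre
Things that resemble listed ones, but are neither listed nor needed, are in the scene too. Of the things that look like the part that bears drift_mid, the smallest one is meant.

How it is judged:
By the outcome, as a careful person would: the job done as asked, in the order asked, and still so for the second after the job is handed in, with the robot touching nothing.
It also fails if it takes over 58 s, if anything falls off the work surface, if the arm or the gripper's body presses on something with over 40 N, if the wrist force passes 120 N, or if a joint passes its speed limit or range.

## Working session

There is one attempt and no reset: what is moved stays moved. The work goes in short steps, each a Python script; the robot and the scene stay as the last script left them, time stands still between calls to the robot, and variables do not carry over. Pictures are saved under pics/ and viewed, at most 10 in all, crops included, and the job is handed in when it is done.

```bash
mkdir -p pics; ls; python3 - <<'E'
from station import robot, fingers, vision, workorder, recognise
import cv2, numpy as np
ims=[]
for c in ["scene","side"]:
    im=vision.grab_frame(c); cv2.imwrite(f"pics/{c}0.png",im[:,:,::-1])
    k=vision.calibration(c); print(c,{a:np.round(b,4).tolist() if not isinstance(b,str) else b for a,b in k.items()})
    for l in ["bearing_cup","drift_mid","oil_bottle","cleaner_bottle","tea_can"]:
        print(l,[(np.round(d["rect"]).tolist(),round(d["p"],2)) for d in recognise(l,c)][:4])
print(robot.current_time_s(), robot.current_eef_rot())
print(np.round(vision.calibration("wrist")["T_tool_cam"],4),vision.calibration("wrist")["mtx"])
E
```

```text
pics
scene {'mtx': [[488.5165, 0.0, 314.106], [0.0, 488.5165, 237.249], [0.0, 0.0, 1.0]], 'extrinsics': [[-0.6299, -0.7763, 0.0242, 0.3484], [0.3954, -0.2937, 0.8703, -0.2837], [-0.6685, 0.5578, 0.492, -0.8003], [0.0, 0.0, 0.0, 1.0]]}
bearing_cup [([225.0, 265.0, 34.0, 33.0], 0.88)]
drift_mid [([364.0, 228.0, 15.0, 48.0], 0.9), ([327.0, 214.0, 22.0, 89.0], 0.88), ([289.0, 208.0, 13.0, 86.0], 0.62), ([467.0, 228.0, 27.0, 54.0], 0.28)]
oil_bottle [([432.0, 223.0, 23.0, 50.0], 0.85), ([177.0, 332.0, 39.0, 88.0], 0.71), ([372.0, 250.0, 42.0, 47.0], 0.23)]
cleaner_bottle [([177.0, 330.0, 40.0, 91.0], 0.72)]
tea_can [([466.0, 227.0, 28.0, 56.0], 0.87)]
side {'mtx': [[597.3271, 0.0, 328.8148], [0.0, 597.3271, 225.9427], [0.0, 0.0, 1.0]], 'extrinsics': [[0.8861, -0.4631, 0.0181, -0.4348], [0.2952, 0.594, 0.7484, -0.2424], [-0.3573, -0.6578, 0.6631, -1.5366], [0.0, 0.0, 0.0, 1.0]]}
bearing_cup [([262.0, 162.0, 16.0, 30.0], 0.54), ([309.0, 181.0, 25.0, 22.0], 0.51)]
drift_mid [([381.0, 214.0, 13.0, 57.0], 0.66), ([367.0, 234.0, 13.0, 62.0], 0.63)]
oil_bottle [([372.0, 325.0, 19.0, 46.0], 0.97)]
cleaner_bottle [([262.0, 161.0, 13.0, 30.0], 0.62)]
tea_can []
0.6 [1.79998981e+02 3.61868237e-03 2.07355574e+01]
[[ 2.000e-04  9.459e-01  3.243e-01  8.240e-02]
 [ 1.000e+00 -2.000e-04  1.000e-04 -0.000e+00]
 [ 2.000e-04  3.243e-01 -9.459e-01 -1.245e-01]
 [ 0.000e+00  0.000e+00  0.000e+00  1.000e+00]] [[398.22499043   0.         317.94008956]
 [  0.         398.22499043 245.15730326]
 [  0.           0.           1.        ]]
```

View pics/scene0.png

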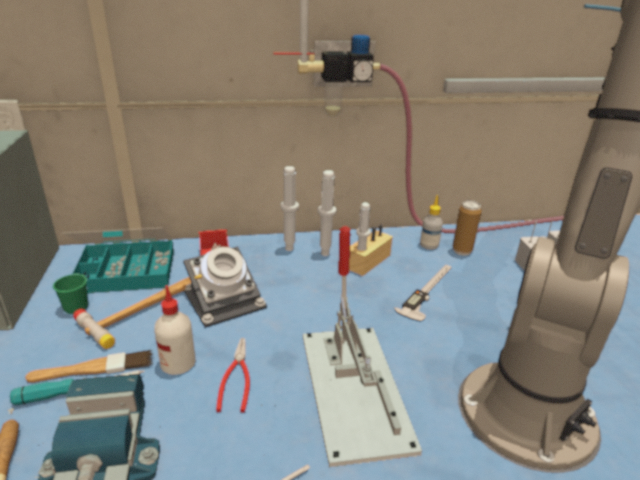

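View pics/side0.png

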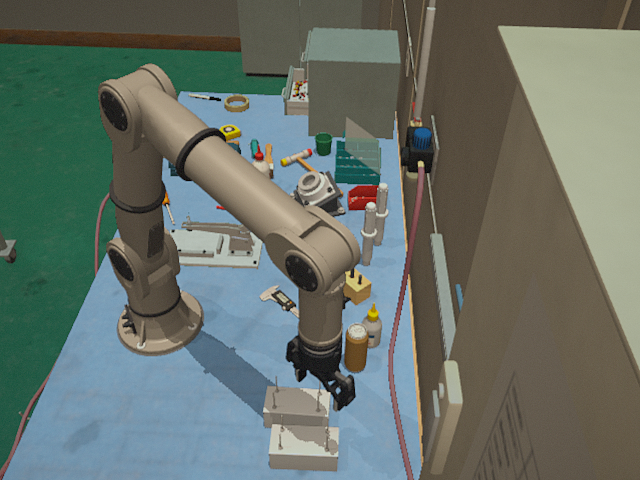

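Scene view: three drift-like things: two tall free-standing at (289,208) and (327,214), and a short one in the wooden block at (364,228). The short one is the smallest and stands in the block, so it is the one meant. The housing with its cup is at (225,268), the cleaner bottle at (177,332), the oil bottle at (432,223), the can at (466,227), and the two punches at (373,233) and (380,230). The side view shows the block at (357,285).

```bash
cat > h.py <<'E'
from station import robot, fingers, vision, workorder, recognise
import cv2, numpy as np
from scipy.spatial.transform import Rotation as Ro
from scipy.optimize import least_squares
def cam(name):
    "K, camera-from-world in OpenCV axes (take wrist just before the frame)"
    k=vision.calibration(name); F=np.diag([1,-1,-1,1.])
    if name!="wrist": return k["mtx"],F@k["extrinsics"]
    T=np.eye(4); T[:3,:3]=Ro.from_euler("xyz",robot.current_eef_rot(),degrees=True).as_matrix(); T[:3,3]=robot.current_tool_pos()
    return k["mtx"],F@np.linalg.inv(T@k["T_tool_cam"])
def at_z(C,uv,z):
    K,E=C; d=E[:3,:3].T@np.linalg.inv(K)@[uv[0],uv[1],1]; o=-E[:3,:3].T@E[:3,3]
    return o+d*(z-o[2])/d[2]
def proj(C,P):
    K,E=C; p=(np.atleast_2d(P)@E[:3,:3].T+E[:3,3])@K.T; return p[:,:2]/p[:,2:]
def shot(name,fn=None):
    C=cam(name); im=vision.grab_frame(name)
    if fn: cv2.imwrite(fn,im[:,:,::-1])
    return C,im
E
python3 - <<'E'
from h import *
C=cam("scene"); K,E=C; print("cam",-E[:3,:3].T@E[:3,3])
for n,u,z in [("drifttop",(364.5,205),.168),("punch1",(373,228),.091),("punch2",(380,226),.085),("tall1",(290,250),0),("tall2",(326,255),0),("oil",(431,246),0),("can",(465,252),0),("cleaner",(174,370),0),("cup",(224,265),.105)]:
    print(n,np.round(at_z(C,u,z),3))
S=cam("side")
print("hole side?",proj(S,at_z(C,(364.5,205),.168)))
print(robot.tip_reach)
im=cv2.imread("pics/scene0.png")
cv2.imwrite("pics/c1.png",np.hstack([cv2.resize(im[150:290,270:400],(400,431)),cv2.resize(im[220:330,170:280],(400,431),interpolation=cv2.INTER_CUBIC)]))
E
```

```text
cam [-0.20333332  0.6335542   0.6321591 ]
drifttop [ 0.473 -0.073  0.168]
punch1 [ 0.484 -0.119  0.091]
punch2 [ 0.488 -0.148  0.085]
tall1 [0.641 0.006 0.   ]
tall2 [ 0.569 -0.051  0.   ]
oil [ 0.44  -0.297  0.   ]
can [ 0.368 -0.343  0.   ]
cleaner [0.434 0.414 0.   ]
cup [0.533 0.249 0.105]
hole side? [[336.95276834 233.70427335]]
0.017
```

View pics/c1.png

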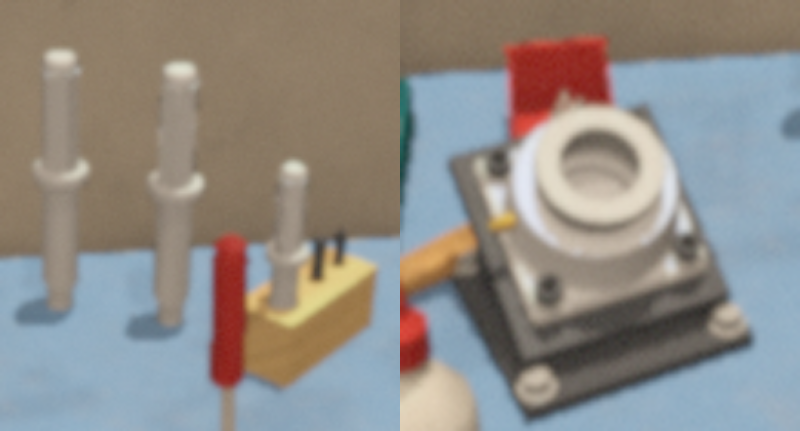

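The crop shows the short drift alone in the wooden block beside the two punches; the tall ones stand free on the bench, so the short one is the target. Next I look at the housing and at the drift from close by.

```bash
python3 - <<'E'
from h import *
C=cam("scene")
for z in (.2,.23,.26): print("tall2 top",z,at_z(C,(327,171),z)[:2])
q0=robot.current_joint_positions()
for y in (-169,11,20): print(y,[None if (q:=robot.inverse_kinematics(p,[180,0,y])) is None else np.round(q).tolist() for p in ([.473,-.073,.28],[.47,.25,.33])])
robot.move_to([.42,-.2,.38],[180,0,-169]); 
robot.move_to([.473,-.073,.30],[180,0,-169]); robot.pause(.2)
C1,_=shot("wrist","pics/w1.png"); np.savez("w1",K=C1[0],E=C1[1])
print([(np.round(d["rect"]).tolist(),round(d["p"],2)) for d in recognise("drift_mid","wrist")])
robot.move_to([.50,.25,.33],[180,0,-169]); robot.pause(.2)
C2,_=shot("wrist","pics/w2.png"); np.savez("w2",K=C2[0],E=C2[1])
print([(np.round(d["rect"]).tolist(),round(d["p"],2)) for d in recognise("bearing_cup","wrist")])
print(proj(C1,[.473,-.073,.168]),proj(C2,[.533,.249,.105]),robot.current_time_s(),robot.current_contact_force())
E
```

```text
tall2 top 0.2 [ 0.61330591 -0.08195466]
tall2 top 0.23 [ 0.55661573 -0.03228484]
tall2 top 0.26 [0.49992555 0.01738498]
-169 [[40.0, 12.0, -39.0, 93.0, 7.0, 78.0, 101.0], [1.0, 18.0, -42.0, 79.0, 12.0, 87.0, 61.0]]
11 [[30.0, 10.0, -27.0, 93.0, 5.0, 78.0, -77.0], [8.0, 21.0, -54.0, 79.0, 17.0, 88.0, -123.0]]
20 [[30.0, 10.0, -27.0, 93.0, 5.0, 78.0, -68.0], [2.0, 19.0, -43.0, 79.0, 13.0, 87.0, -111.0]]
[([315.0, 353.0, 52.0, 160.0], 0.9), ([308.0, 229.0, 41.0, 64.0], 0.75), ([363.0, 393.0, 48.0, 120.0], 0.75)]
[([304.0, 251.0, 81.0, 79.0], 0.84), ([296.0, 254.0, 119.0, 120.0], 0.58)]
[[321.54481575 240.61505546]] [[312.52958956 242.2192457 ]] 4.9667 [-0.31563363  0.23893297  0.19628712]
```

```bash
python3 - <<'E'
import cv2,numpy as np
a=cv2.imread("pics/w1.png")[170:320,210:410]; b=cv2.imread("pics/w2.png")[160:350,205:395]
cv2.imwrite("pics/w1c.png",cv2.resize(a,(800,600),interpolation=cv2.INTER_CUBIC))
cv2.imwrite("pics/w2c.png",cv2.resize(b,(600,600),interpolation=cv2.INTER_CUBIC))
E
```

```text
(no output)
```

View pics/w1c.png

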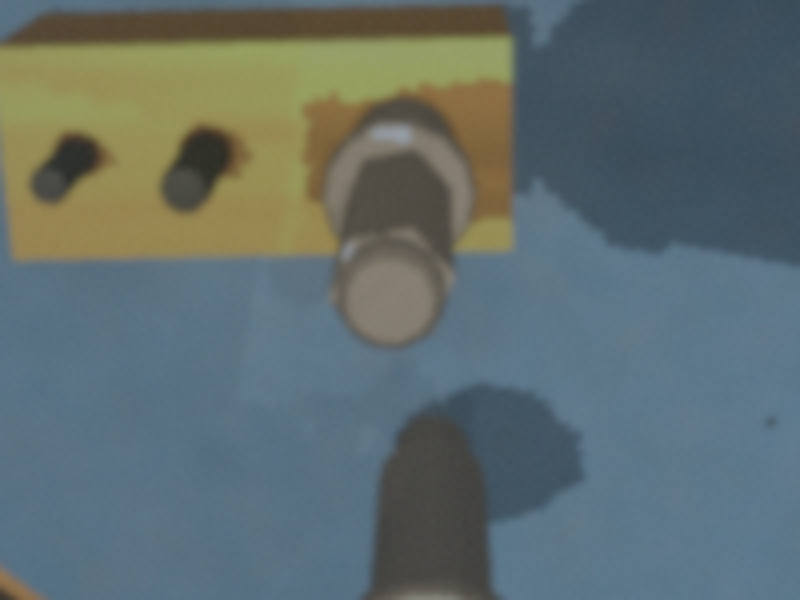

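View pics/w2c.png

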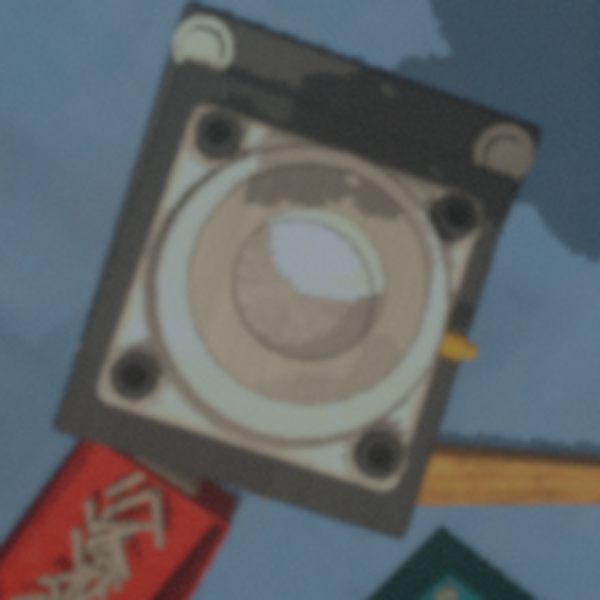

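w1 crop: drift cap at full-picture px (308,244), collar centre (310,218), punches at (256,217) and (222,216), flats facing left/right (±y). w2 crop: flange centre ≈(303,250), face ≈(300,254), low side of the stand at the top of the picture (towards the robot), rotated about 18.6°. Next I fit these.

```bash
python3 - <<'E'
from h import *
L=lambda n:(lambda d:(d["K"],d["E"]))(np.load(n+".npz"))
C1,C2=L("w1"),L("w2")
g=lambda u,z:np.round(at_z(C1,(210+u[0]/4,170+u[1]/4),z),4)
print("cap",g((391,297),.168),"collar",g((399,187),.1),"punch",g((183,190),.091),g((48,185),.085))
f=lambda P:np.array(P,float)/(600/190)+[205,160]
bol=f([(218,132),(457,215),(378,453),(133,375)])
fac=f([(157,290),(185,370),(235,425),(310,442),(380,418),(430,350),(447,280)])
fla=f([(187,290),(205,345),(245,388),(305,405),(365,392),(410,350),(432,290)])
K,E=C2;o=-E[:3,:3].T@E[:3,3]
def plane(uv,p,R,h):
    q=[]
    for u in uv:
        d=R.T@E[:3,:3].T@np.linalg.inv(K)@[*u,1]; a=R.T@(o-p); q.append((a+d*(h-a[2])/d[2])[:2])
    return np.array(q)
# image up=-x(near), left=-y : bolts order (-,-),(-,+),(+,+),(+,-)
sg=np.array([(-1,-1),(-1,1),(1,1),(1,-1)])
def res(v,parts=False):
    x,y,yaw,s,d,h,cx,cy=v; R=Ro.from_euler("ZY",[yaw,-25],degrees=True).as_matrix(); p=np.array([x,y,.092])
    a=plane(bol,p,R,-d)-sg*s
    b=np.linalg.norm(plane(fac,p,R,0),axis=1)-.0455
    c=np.linalg.norm(plane(fla,p,R,h+.006)-[cx,cy],axis=1)-.036
    return np.r_[a.ravel(),b,c,(h-.012)*.3,cx,cy,(d-.03)*.1]*1000
s=least_squares(res,[.53,.25,18,.042,.03,.012,0,0]); print(np.round(s.x,4)); print(np.round(s.fun,1))
p=s.x; q=Ro.from_euler("ZY",[p[2],-25],degrees=True)
for fl in (0,180):
    rot=(q*Ro.from_euler("XZ",[180,fl],degrees=True)).as_euler("xyz",degrees=True)
    for h in (.12,.17): print(fl,rot,robot.inverse_kinematics(np.r_[p[:2],.092]+q.apply([0,0,h]),rot))
E
```

```text
cap [ 0.4773 -0.0817  0.168 ] collar [ 0.476 -0.082  0.1  ] punch [ 0.4877 -0.1276  0.091 ] [ 0.4939 -0.1577  0.085 ]
[ 5.4830e-01  2.4080e-01 -9.1128e+00  4.1200e-02  2.1400e-02  1.1500e-02
 -6.0000e-04 -2.0000e-04]
[ 0.1  0.2 -0.2  0.7 -0.5 -0.2  0.2  0.1 -0.9 -1.7  0.9  1.2  0.4 -2.2
 -0.9 -0.1 -0.3  0.2 -0.2 -0.1 -0.5  0.2 -0.1 -0.6 -0.2 -0.9]
0 [180.        -25.         -9.1128338] [ -94.15077438   16.58793212   65.62488847  110.71197585    1.5742973
   42.99130673 -132.11640322]
0 [180.        -25.         -9.1128338] [-100.11105212    8.5519178    65.22924346  108.62194393   12.69560121
   50.57729165 -142.05990061]
180 [-180.          25.         170.8871662] [  1.77597386  14.94459657 -48.73135174 107.73004391  39.97174434
  53.38886416  14.38064163]
180 [-180.          25.         170.8871662] [  5.04229807  10.26975762 -52.5874424  105.55341688  34.24715378
  57.76664494  18.80012698]
```

```bash
python3 - <<'E'
from h import *
C=cam("scene")
print("handle top",[np.round(at_z(C,(344,228),z),2) for z in (.15,.2,.25)])
R=[180,0,-167.7]; x,y=.4767,-.0818
robot.move_to([x,y,.28],R)
fingers.gripper_to(.75,60)
print(robot.line_to([x,y,.124],R,.12,f_stop=8), robot.current_contact_force())
fingers.gripper_to(0,70)
print(robot.current_finger_gap(),robot.current_gripper_force(),robot.current_tool_pos(),robot.current_contact_force(),robot.current_torque())
print("blocked",robot.line_to([x,y,.27],R,.12,f_stop=15), robot.current_contact_force(),robot.current_tool_pos())
shot("wrist","pics/w3.png"); print(robot.current_time_s())
E
```

```text
handle top [array([0.45, 0.01, 0.15]), array([0.38, 0.08, 0.2 ]), array([0.31, 0.14, 0.25])]
False [-0.78622848  0.51054025  0.19416651]
0.24266316432307275 68.30949023365974 [ 0.47710049 -0.08198756  0.12451785] [-0.40911514  0.3258856   4.32470199] [-0.0987275   0.15644856 -0.0148917 ]
blocked False [-0.2932433  -0.61220876 -1.23880348] [ 0.47606631 -0.08180719  0.26914818]
9.925
```

```bash
cat >> h.py <<'E'
BM=np.array([.5483,.2408,.092]); Q=Ro.from_euler("ZY",[-9.11,-25],degrees=True)
ROT=(Q*Ro.from_euler("XZ",[180,180],degrees=True)).as_euler("xyz",degrees=True); TIP=.116
def P(phi,h,r=.029):
    a=np.deg2rad(phi); return BM+Q.apply([r*np.cos(a),r*np.sin(a),h+TIP])
def hgt(): return (Q.inv().apply(robot.current_tool_pos()-BM)[2]-TIP)*1000
def fz(): return Q.inv().apply(robot.current_contact_force())
def tap(phi,h0,h1,f,v=.03,vf=.15):
    "from clearance h0 push to h1 (m), stop at f; back up to h0; returns stop flag, height mm, axial force"
    robot.line_to(P(phi,h0),ROT,vf)
    s=robot.line_to(P(phi,h1),ROT,v,f_stop=f); o=(phi,s,round(hgt(),2),np.round(fz(),1).tolist())
    robot.line_to(P(phi,h0),ROT,vf); print(o,flush=True); return o[1],o[2]/1000
E
python3 - <<'E'
from h import *
robot.line_to([.477,-.082,.38])
robot.move_to(P(0,.15),ROT); robot.line_to(P(0,.05),ROT)
print(robot.current_time_s(),robot.current_joint_positions(),fz())
for phi in (0,90,180,270): tap(phi,.03,.008,5)
print(robot.current_time_s())
shot("wrist","pics/w4.png");shot("scene","pics/s4.png")
E
```

```text
12.9 [-12.94654666   9.00368216 -29.42301451 102.70217521  28.65039187
  56.09716955  26.00236613] [-0.61572379 -0.32890797 -0.97473233]
(0, True, np.float64(16.61), [1.0, -0.1, 0.2])
(90, True, np.float64(16.15), [0.4, 0.6, 0.1])
(180, True, np.float64(15.25), [0.6, 0.6, 1.1])
(270, True, np.float64(14.25), [0.8, 1.4, 2.1])
17.55
```

View pics/w4.png

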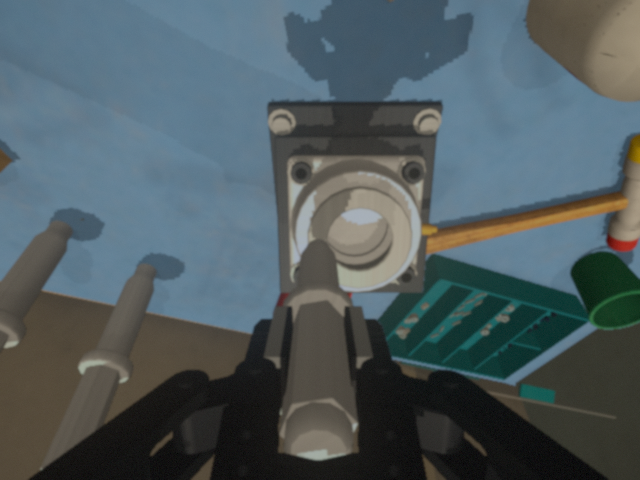

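The drift is gripped straight, with its tip at (318,250) over the left rim at φ=270. The cup is high at about φ=45. Now I tap it down in small steps, high side first.

```bash
python3 - <<'E'
from h import *
for L in (.0135,.011):
    for phi in (45,225,135,315): tap(phi,L+.007,L,24,v=.02)
print(robot.current_time_s())
E
```

```text
(45, False, np.float64(14.45), [-1.3, -2.7, 7.1])
(225, False, np.float64(13.69), [-0.8, 1.1, 0.8])
(135, False, np.float64(13.78), [-0.9, -1.9, 2.8])
(315, False, np.float64(13.63), [-1.5, 1.1, 0.1])
(45, False, np.float64(12.2), [-0.7, -0.9, 6.3])
(225, False, np.float64(11.73), [0.5, -0.5, 5.3])
(135, False, np.float64(11.44), [-1.5, -1.2, 4.0])
(315, False, np.float64(11.01), [-0.1, 0.3, -1.2])
27.575
```

```bash
python3 - <<'E'
from h import *
for L in (.0085,.006):
    for phi in (45,225,135,315): tap(phi,L+.0055,L,26,v=.035,vf=.25)
print(robot.current_time_s())
E
```

```text
(45, False, np.float64(9.07), [-0.4, 0.2, 3.3])
(225, False, np.float64(8.94), [-1.0, -0.2, 3.8])
(135, False, np.float64(8.41), [-1.8, 1.2, 0.5])
(315, False, np.float64(8.14), [-0.4, 0.5, -1.7])
(45, False, np.float64(6.57), [-0.8, 0.8, 2.0])
(225, False, np.float64(6.36), [0.5, 0.2, 2.3])
(135, False, np.float64(5.89), [-0.4, 0.9, -0.0])
(315, False, np.float64(5.92), [-0.7, 0.1, -1.0])
34.8417
```

```bash
python3 - <<'E'
from h import *
for L in (.0035,.001):
    o=[tap(phi,L+.0055,L,26,v=.04,vf=.25) for phi in (45,225,135,315)]
    if all(s for s,_ in o): break
print(robot.current_time_s())
shot("wrist","pics/w5.png"); shot("side","pics/d5.png")
E
```

```text
(45, True, np.float64(5.59), [-0.4, -0.9, 6.3])
(225, False, np.float64(5.31), [-2.2, -1.3, 11.1])
(135, True, np.float64(5.4), [-0.8, -2.6, 9.9])
(315, True, np.float64(5.46), [-0.4, -1.8, 10.1])
(45, True, np.float64(5.49), [-2.6, -2.6, 11.6])
(225, True, np.float64(5.21), [-2.7, -2.9, 15.1])
(135, True, np.float64(5.09), [-2.6, -2.4, 12.3])
(315, True, np.float64(5.17), [-3.2, -3.5, 12.8])
41.4333
```

```bash
python3 - <<'E'
import cv2,numpy as np
a=cv2.imread("pics/w5.png")[140:310,260:460]; b=cv2.imread("pics/d5.png")[160:220,285:350]
cv2.imwrite("pics/w5c.png",np.hstack([cv2.resize(a,(440,374),interpolation=cv2.INTER_CUBIC),cv2.resize(b,(360,374),interpolation=cv2.INTER_CUBIC)]))
E
```

```text
(no output)
```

View pics/w5c.png

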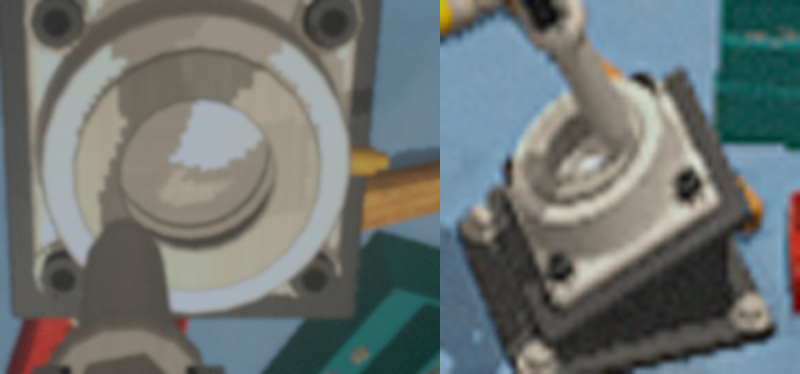

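The flange appears seated evenly all round: in w5 the flange sits concentric on the white face, and in the side view no gap shows. One confirming tap, then I return the drift.

```bash
python3 - <<'E'
from h import *
tap(45,.0075,-.001,34,v=.05,vf=.25)
robot.line_to(P(45,.12),ROT,.3)
R=[180,0,-167.7]; x,y=.4767,-.0818
robot.move_to([x,y,.33],R)
robot.line_to([x,y,.185],R,.2)
robot.pause(.2); print(robot.current_time_s(),robot.current_tool_pos(),robot.current_contact_force())
s=robot.line_to([x,y,.123],R,.06,f_stop=8)
print(s,robot.current_tool_pos(),robot.current_contact_force(),robot.current_time_s())
C,_=shot("wrist","pics/w6.png")
E
```

```text
(45, True, np.float64(5.2), [-2.6, -3.0, 13.3])
45.2417 [ 0.47770731 -0.08183586  0.18634694] [ 0.10354213  0.06342725 -2.40153277]
True [ 0.47618441 -0.08170425  0.12431133] [-0.0508962   0.82381527  4.93172983] 46.2
```

```bash
python3 - <<'E'
from h import *
R=[180,0,-167.7]; x,y=.4767,-.0818
fingers.gripper_to(.7,60); robot.pause(.2)
print(robot.line_to([x,y,.30],R,.15,f_stop=8)); robot.pause(.2)
C,im=shot("wrist"); print(robot.current_time_s(),proj(C,[[.4767,-.0818,.168],[.4767,-.0818,.1]]))
C1=np.load("w1.npz")
a=cv2.imread("pics/w1.png")[150:330,210:410]
cv2.imwrite("pics/w7c.png",np.hstack([cv2.resize(a,(400,360)),cv2.resize(im[150:330,210:410,::-1],(400,360))]))
E
```

```text
False
48.4917 [[317.77018301 242.02811955]
 [317.75446188 216.60944605]]
```

View pics/w7c.png

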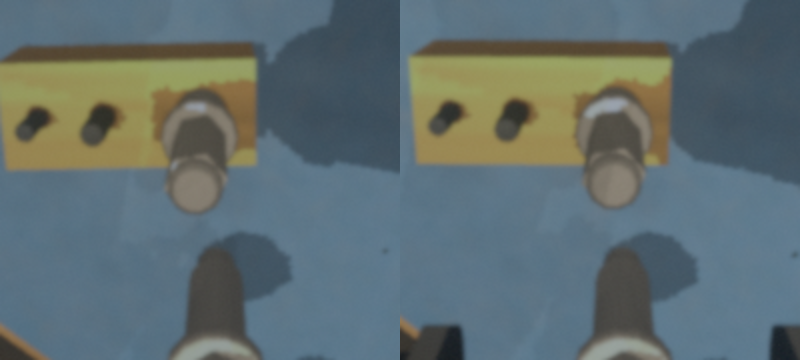

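The right-hand view shows the drift upright in its hole, its cap at (613,183) in the crop, the same relation of cap, collar and block as before (left), so it is at the bottom. The gripper is clear.

```bash
python3 - <<'E'
from station import workorder
print(workorder.close_job())
E
```

```text
the job is handed in; nothing more can be done
None
```

I tapped the bearing cup home, with the last taps stopping firm within about 0.4 mm of each other all round and no gap showing. The drift is back upright at the bottom of its hole, the bottles and can were never approached, and I handed the job in at about 48.5 s.

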